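# Fit the vent cap and leave it a quarter turn loose

## Task

Pick up the black knurled vent cap and screw it clockwise onto the threaded neck of the green desiccant canister until it bottoms out on the seat, then back it off a quarter turn so that the canister can vent. Finish while still gripping the cap at that setting, keeping it still, and leave the small parts standing nearby (blue capacitor, copper-wound choke, orange relay) where they are.

Things in the scene. Friction and masses are not known exactly. Their poses are not given: they have to be found in the camera images.
- cap: Loose black knurled plastic cap, 49 mm across, 32 mm high, 0.07 kg, mouth down on the bench. Origin: centre of its rim (underside); z up through the closed top; an orange stripe on top points along x. The mouth is 41 mm wide, 26 mm deep, with four lugs (2.8 mm thick, 3 mm above the rim, 90 degrees apart) reaching in to a 32 mm circle. Grip across the knurling from above.
- canister: Green round canister, 86 mm across on a 104 mm base flange, screwed to the bench and immovable. Origin: centre of its underside, z up. A white threaded neck stands on its top: see seat.
- seat (a point): Centre of the flat 52 mm aluminium seat round the foot of the neck, 70 mm above the bench, z up; the cap's rim rests on it when bottomed out, and the cap then turns no further. Right-hand thread, clockwise from above tightens, 24 mm rise per full turn (6 mm per quarter), less 1 to 2 mm of play and give. The cap stays put when let go, so it may be turned in several grasps.
- capacitor: Bystander: blue can capacitor 35 mm across, 50 mm high, standing on end; origin at the centre of its underside.
- choke: Bystander: copper-wound ring choke 50 mm across, 20 mm high; origin at the centre of its underside.
- relay: Bystander: orange relay block 28x44x34 mm; origin at the centre of its underside.
- neck_top (a point): Centre of the neck's top, 22 mm above the seat. The neck is white, 30 mm across, 38 mm over its thread; the top 7.5 mm taper to 18 mm and centre the cap. Four-start thread, started at any yaw: set straight down over the neck, the cap rests with its rim 7 to 13 mm above the seat, and 105 to 195 degrees clockwise from there bottom it out.
There are look-alikes about, which are no part of the job. Several things look just like the cap: the one meant starts farthest from the robot's base.

How it is judged:
By the outcome, as a careful person would: the job done as asked, in the order asked, and still so for the second after the job is handed in, while the arm keeps its last pose, push and grip.
It also fails if it takes over 64 s, if anything falls off the work surface, if the arm or the gripper's body presses on something with over 40 N, if the wrist force passes 120 N, or if a joint passes its speed limit or range.

## Robot

A 6-joint arm with a two-finger parallel gripper is mounted at the origin on a cart in front of the work surface, level with it; the furniture and walls round the work are solid. World frame = base frame: x ahead of the robot, y to its left, z up, the work surface at z = 0. Lengths are in m, angles in rad, forces in N, time in s.
With the tool pointing down it reaches from about 0.25 to 0.775 m from the base axis. Payload 4 kg.
Tool frame: the origin (TCP) lies midway between the tips of the shut fingers; the grasp point (between the pads) lies 19 mm behind it (r.pinch_z is the distance from the TCP to the grasp point, in m); z points along the fingers, y is the line along which they close (so a half turn about z gives the same grasp; the last joint's range is limited). The gripper opens to 85 mm and grips with 20 to 120 N. Pads are 22 mm wide; open, the fingers measure 114 mm over their backs; the gripper's body (76 mm by 85 mm) begins 54 mm behind the grasp point. The pads swing forward as they close: fully open they stand 13 mm farther back than shut.
Start: joints at [1.173, 0.087, 1.371, -0, 1.684, -0.103], TCP at [0.16, 0.526, 0.231] pointing down, gripper open.
Joint ranges: [-3.1, 3.1], [-0.76, 2.03], [0.27, 2.55], [-1.08, 4.22], [0.17, 2.65], [-2.57, 2.57]. Speed limits (rad/s): [2.79, 2.79, 3.14, 3.14, 3.14, 3.14].

## Interface

Orientations are given as a unit quaternion [x, y, z, w].
In Python, from station import r gives the robot as it stands. The module is installed in compiled form; this text tells all that it offers.
- The arm moves only by the shell command python3 -m inch 'ROWS'. ROWS is JSON, a list of rows, each an object of numbers: "gripper": the gripper command: -1 is fully open, 1 is shut, values between are in proportion; "tx", "ty", "tz": the shift along the tool's x, y, z in mm; "spin": the turn about the tool's z in rad. A call has 1 to 12 rows; each row shifts and turns the commanded pose from where the row before left it, along the tool's axes as they then stand; what a row does not reach is not made up. A row lasts 1/8 s, in which the tool goes at most 62.5 mm and 10.7 degrees, less where a joint would pass 70% of its speed; a pose out of reach is approached as far as the arm can. A call with a gripper value outside its range is refused whole. The fingers move at their own pace and stop on an object; the grip force is fixed at half the most. Time passes only in rows, so rows that do not move let the fingers close. It gives the time, the measured TCP pose, the force, the opening and the grip force at its end, in the units of the state.
- r.get_obs(): the state, without advancing time (a new reading comes with each control period).
- r.snapshot(name): name is "side" or "top"; returns a dict with "image" (400x640x3 uint8, blue, green, red), "fx", "fy", "cx", "cy" (pixels), "dist" ([k1, k2, p1, p2, k3] as OpenCV has them; the pictures are not rectified), "rvec" (rotation vector, rad) and "tvec" (3), from world to camera coordinates, as OpenCV has them. Camera axes: x right, y down, z forward; pixel columns grow to the right and rows downward; lengths in m; the calibration is good to about 2 mm. A picture is of the moment at which its call begins. There is no depth.
- r.job_done(): hands the job in; it is judged then, once.
Trained networks look in the newest picture that a camera, given by its name, has taken for a name from the list of things; names that differ only in an ending like _2 or _b are one class to them, and where a whole thing is asked for, a point or a joint stands for the part that bears it (a point fixed in the world has none). Each returns a list of dicts, best first, with "p" (0 to 1); they miss things now and then, are a little off and sometimes report something else, mostly with a low value. They report only what shows in the picture. A call takes as long as a camera call. They do not tell look-alikes from the thing itself.
- r.spot_in(label, camera): "bbox" ([centre column, centre row, width, height] in pixels, round what is visible of it).
- r.trace(label, camera): "region" (400x640 bool, what is visible of it) and "bbox" ([centre column, centre row, width, height] in pixels, round what is visible of it).
The state is a dict: "t": time; "qpos": joint angles; "joint_velocities": joint speeds; "tau": joint torques, N m; "eef_pos": TCP position; "ee_rot": TCP orientation; "wrist_force": force on the tool from outside, world axes, zero at the start; "ft_torque": the same for the moment, N m; "gripper_width": opening from 0.0 (shut) to 1.0 (fully open); "grasp_force": force on a finger pad.
Only numpy, scipy, OpenCV 4.12 (cv2) and the standard library are available. Lean on these libraries where they do the work, as an engineer would, in place of code of your own. Each camera call takes 0.05 s, during which the arm holds its last target. There are 200 camera calls.

## Working session

There is one attempt and no reset: what is moved stays moved. The work goes in short steps, Python scripts to look and compute and a shell command to move; the robot and the scene stay as the last step left them, time stands still between calls to the robot, and variables do not carry over. Pictures are saved under pics/ and viewed, at most 11 in all, crops included, and the job is handed in when it is done.

```bash
mkdir -p pics
cat > h.py <<'E'
import cv2,numpy as np
from station import r
def snap(cam,save=None):
    s=r.snapshot(cam)
    if save: cv2.imwrite('pics/'+save,s['image'])
    return s
def ray(s,u,v):
    K=np.array([[s['fx'],0,s['cx']],[0,s['fy'],s['cy']],[0,0,1.]])
    p=cv2.undistortPoints(np.array([[[u,v]]],float),K,np.array(s['dist'],float))[0,0]
    R=cv2.Rodrigues(np.array(s['rvec'],float))[0]; t=np.array(s['tvec'],float).ravel()
    return -R.T@t, R.T@np.array([p[0],p[1],1.])
def at(s,u,v,z):
    o,d=ray(s,u,v); return o+d*(z-o[2])/d[2]
def proj(s,P):
    K=np.array([[s['fx'],0,s['cx']],[0,s['fy'],s['cy']],[0,0,1.]])
    return cv2.projectPoints(np.array(P,float).reshape(-1,1,3),np.array(s['rvec'],float),np.array(s['tvec'],float),K,np.array(s['dist'],float))[0].reshape(-1,2)
E
python3 - <<'E'
from h import *
np.set_printoptions(precision=3,suppress=True)
Z=dict(cap=.032,canister=.07,capacitor=.05,choke=.02,relay=.034)
ims=[]
for c in('top','side'):
    s=snap(c); ims.append(s['image']); print(c,ray(s,320,200))
    for l,z in Z.items():
        for d in r.spot_in(l,c): print(c,l,round(d['p'],2),np.round(d['bbox']),at(s,*d['bbox'][:2],z if c=='top' else z/2)[:2])
cv2.imwrite('pics/a_top.png',ims[0]);cv2.imwrite('pics/a_side.png',ims[1])
print(r.get_obs())
E
```

```text
top (array([ 0.464, -0.001,  0.956]), array([ 0.092,  0.007, -0.996]))
top cap 0.87 [310. 256.  20.  20.] [0.408 0.028]
top cap 0.81 [359. 208.  17.  18.] [ 0.532 -0.092]
top cap 0.64 [281. 239.  18.  20.] [0.449 0.1  ]
top cap 0.52 [285. 279.  20.  20.] [0.352 0.087]
top canister 0.88 [260. 194.  38.  36.] [0.557 0.15 ]
top canister 0.31 [318. 150.  17.  17.] [0.669 0.013]
top capacitor 0.5 [320. 150.  16.  10.] [0.675 0.008]
top choke 0.74 [316. 228.  18.  18.] [0.48  0.013]
top relay 0.53 [385. 131.  20.  15.] [ 0.73  -0.157]
side (array([0.332, 0.845, 0.496]), array([ 0.203, -0.886, -0.417]))
side cap 0.94 [329. 217.  20.  17.] [ 0.523 -0.089]
side cap 0.9 [347. 263.  28.  25.] [0.446 0.099]
side cap 0.68 [371. 247.  23.  22.] [0.408 0.026]
side cap 0.59 [397. 266.  22.  24.] [0.35  0.083]
side canister 0.73 [281. 263.  52.  60.] [0.562 0.161]
side canister 0.45 [335. 241.  20.  13.] [0.479 0.052]
side capacitor 0.8 [252. 225.  22.  25.] [0.676 0.017]
side choke 0.7 [333. 240.  20.  18.] [0.493 0.005]
side relay 0.58 [258. 192.  14.  12.] [ 0.734 -0.176]
{'t': 0.6, 'qpos': array([ 1.173,  0.087,  1.371, -0.   ,  1.684, -0.103]), 'joint_velocities': array([ 0.001, -0.001, -0.001, -0.002,  0.001, -0.001]), 'tau': array([ -0.   , -35.145, -31.327,  -0.   ,   0.   ,   0.   ]), 'eef_pos': array([0.16 , 0.526, 0.231]), 'ee_rot': array([0.147, 0.989, 0.   , 0.   ]), 'wrist_force': array([-0.492, -0.139,  0.718]), 'ft_torque': array([-0.004,  0.039, -0.043]), 'grasp_force': 0.0, 'gripper_width': 1.0017871734818113}
```

View pics/a_top.png

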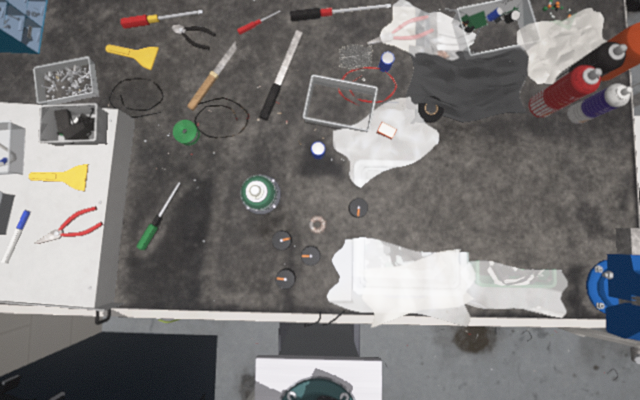

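View pics/a_side.png

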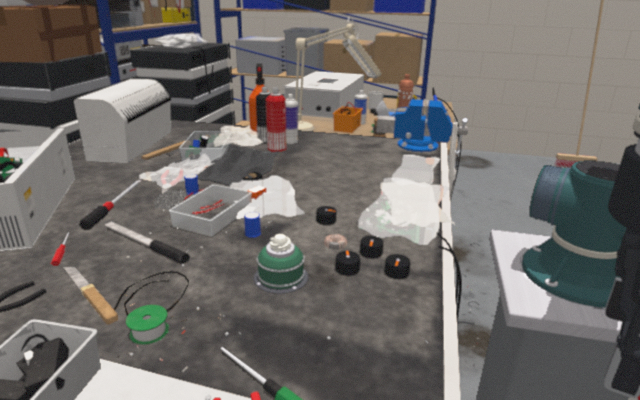

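The top view shows cap look-alikes at (359,208), (310,256), (281,239) and (285,279). Their distances from the base are about 0.54, 0.41, 0.46 and 0.36 m, so (359,208) is the farthest. The dark ring at (430,110) looks like a tape roll, so I'll check it in one enlarged crop. The canister is at (258,193), the choke at (317,226), the capacitor at (318,150) and the relay at (387,130).

Run:
```python
from h import *
np.set_printoptions(precision=4,suppress=True)
s=snap('top');I=s['image']
cv2.imwrite('pics/b.png',cv2.resize(I[85:295,230:450],None,fx=2.8,fy=2.8,interpolation=cv2.INTER_CUBIC))
for l,z in(('cap',.032),('canister',.07)):
    for d in r.trace(l,'top'):
        m=d['region'];v,u=np.nonzero(m);print(l,d['p'],d['bbox'],u.mean(),v.mean(),at(s,u.mean(),v.mean(),z*.6))
        if l=='cap':
            hsv=cv2.cvtColor(I,cv2.COLOR_BGR2HSV);mm=cv2.dilate(m.astype(np.uint8),np.ones((3,3)))>0
            o=mm&(hsv[...,1]>110)&(hsv[...,2]>110);vv,uu=np.nonzero(o)
            if len(uu)>2:
                P=np.array([at(s,a,b,.032) for a,b in zip(uu,vv)]);print('  stripe',len(uu),P.mean(0),np.linalg.svd(P[:,:2]-P[:,:2].mean(0))[2][0])
# neck: white blob
w=(I[...,:].min(2)>150);w[:170]=0;w[215:]=0;w[:,:240]=0;w[:,280:]=0
v,u=np.nonzero(w);print('neck px',len(u),u.mean(),v.mean(),at(s,u.mean(),v.mean(),.088))
s=snap('side')
for d in r.trace('cap','side')[:4]:
    v,u=np.nonzero(d['region']);print('side',d['bbox'],at(s,u.mean(),v.mean(),.018))
I=s['image'];w=(I.min(2)>150);w[:225]=0;w[250:]=0;w[:,:260]=0;w[:,300:]=0
v,u=np.nonzero(w);print('neck side',len(u),u.min(),u.max(),v.min(),v.max(),at(s,u.mean(),v.mean(),.081))
```

```text
cap 0.8 [358.6, 208.5, 19.5, 15.4] 357.8785942492013 207.96485623003196 [ 0.5329 -0.0918  0.0192]
  stripe 16 [ 0.5217 -0.0905  0.032 ] [-0.9926  0.1213]
cap 0.79 [281.7, 240.2, 26.2, 18.4] 281.4335260115607 240.32658959537574 [0.4461 0.1009 0.0192]
  stripe 14 [0.4506 0.0887 0.032 ] [ 0.2044 -0.9789]
cap 0.64 [286.3, 279.4, 23.2, 13.4] 285.05960264900665 278.5165562913907 [0.3509 0.0886 0.0192]
  stripe 15 [0.3528 0.102  0.032 ] [-0.1272 -0.9919]
cap 0.62 [308.9, 255.6, 15.7, 20.8] 309.72830188679245 255.34339622641508 [0.4101 0.0281 0.0192]
  stripe 14 [0.4102 0.0395 0.032 ] [ 0.0235 -0.9997]
canister 0.88 [259.6, 194.3, 40.2, 38.6] 260.05572755417955 194.08668730650155 [0.5604 0.1558 0.042 ]
neck px 404 256.75742574257424 191.53465346534654 [0.5615 0.156  0.088 ]
side [396.8, 268.9, 24.9, 27.7] [0.3502 0.0922 0.018 ]
side [371.2, 245.7, 26.7, 21.3] [0.4067 0.0281 0.018 ]
side [350.1, 263.6, 30.1, 21.9] [0.4435 0.1008 0.018 ]
side [327.8, 216.6, 21.9, 23.8] [ 0.5301 -0.0895  0.018 ]
neck side 312 266 293 234 249 [0.5606 0.1634 0.081 ]
```

View pics/b.png

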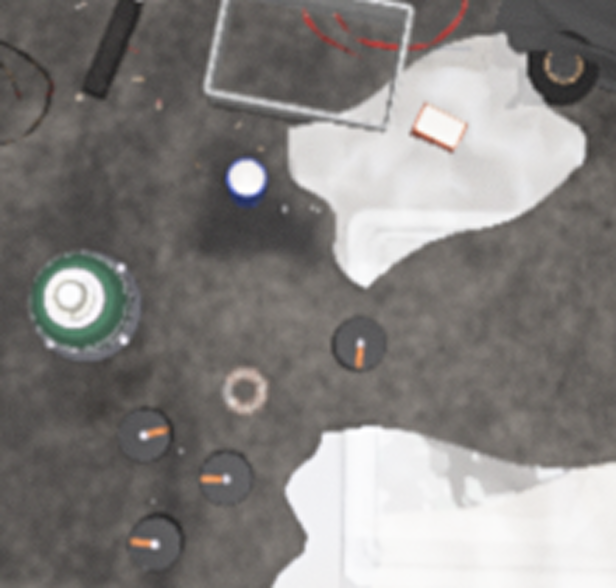

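The target is the cap at (359,208), crop (360,343), with its stripe pointing toward the robot. The thing at (430,110) is a tape roll (a ring), not a cap. I'll pre-turn the wrist first so a single grasp can cover the whole screwing stroke.

```bash
python3 -m inch '[{"spin":-0.17},{"spin":-0.17},{"spin":-0.17},{"spin":-0.17},{"spin":-0.17},{}]'
cat >> h.py <<'E'
from scipy.spatial.transform import Rotation as Ro
def go(P):
    o=r.get_obs();R=Ro.from_quat(o['ee_rot']).as_matrix()
    print('t',o['t'],'q6',o['qpos'][5],'q1',o['qpos'][0],'pos',o['eef_pos'],'F',o['wrist_force'],'Tz',o['ft_torque'][2],'g',o['gripper_width'],o['grasp_force'],'tilt',R[:,2])
    print('shift mm',R.T@(np.array(P)-o['eef_pos'])*1000)
E
python3 - <<'E'
from h import *
np.set_printoptions(precision=4,suppress=True)
go([.532,-.092,.12])
s=snap('top')
print(at(s,358.75,207.5,.032),at(s,255,190.4,.092),at(s,256.4,191.4,.07))
E
```

```text
t 0.85 q6 -0.10307991008253459 q1 1.172923900694763 pos [0.1598 0.5263 0.2314] F [-0.2055  0.2131  0.5594] Tz 0.0001678909439165998 g 0.9999712330937288 0.0 tilt [ 0.0001  0.0001 -1.    ]
shift mm [-535.7819 -483.5041  111.3107]
[ 0.5331 -0.0927  0.032 ] [0.5636 0.1596 0.092 ] [0.5638 0.1601 0.07  ]$[0]: bad value
```

```bash
python3 -m inch '[{"gripper":-1,"tx":0,"ty":0,"tz":0,"spin":-0.17},{"gripper":-1,"tx":0,"ty":0,"tz":0,"spin":-0.17},{"gripper":-1,"tx":0,"ty":0,"tz":0,"spin":-0.17},{"gripper":-1,"tx":0,"ty":0,"tz":0,"spin":-0.17},{"gripper":-1,"tx":0,"ty":0,"tz":0,"spin":-0.17}]'
python3 - <<'E'
from h import *
np.set_printoptions(precision=4,suppress=True)
go([.532,-.092,.12])
E
```

```text
t: 1.52
eef_pos: [0.1598, 0.5263, 0.2313]
ee_rot: [-0.277, 0.961, 0.0, 0.0]
wrist_force: [0.5, 0.3, 0.4]
gripper_width: 0.999
grasp_force: 0.0
t 1.525 q6 -0.958716778251731 q1 1.1728972172688497 pos [0.1598 0.5263 0.2313] F [0.5193 0.3407 0.392 ] Tz -0.003362280007952345 g 0.9989045425290286 0.0 tilt [ 0.0001  0.0001 -1.    ]
shift mm [  13.6925 -721.5379  111.306 ]
```

```bash
python3 -m inch '[{"gripper":-1,"tx":1,"ty":-60,"tz":0,"spin":0},{"gripper":-1,"tx":1,"ty":-60,"tz":0,"spin":0},{"gripper":-1,"tx":1,"ty":-60,"tz":8,"spin":0},{"gripper":-1,"tx":1,"ty":-60,"tz":8,"spin":0},{"gripper":-1,"tx":1,"ty":-60,"tz":8,"spin":0},{"gripper":-1,"tx":1,"ty":-60,"tz":8,"spin":0},{"gripper":-1,"tx":1,"ty":-60,"tz":8,"spin":0},{"gripper":-1,"tx":1,"ty":-60,"tz":8,"spin":0},{"gripper":-1,"tx":1,"ty":-60,"tz":8,"spin":0},{"gripper":-1,"tx":1,"ty":-60,"tz":8,"spin":0},{"gripper":-1,"tx":1,"ty":-60,"tz":8,"spin":0},{"gripper":-1,"tx":1,"ty":-60,"tz":8,"spin":0}]'
python3 - <<'E'
from h import *
np.set_printoptions(precision=4,suppress=True)
s=snap('top')
for d in r.trace('cap','top')[:5]:
    v,u=np.nonzero(d['region']);print(d['p'],d['bbox'],at(s,u.mean(),v.mean(),.0192))
s=snap('side','c.png')
go([.532,-.092,.003])
I=s['image'];cv2.imwrite('pics/c.png',cv2.resize(I[130:290,240:440],None,fx=3,fy=3))
E
```

```text
t: 3.02
eef_pos: [0.53, -0.0938, 0.1513]
ee_rot: [-0.274, 0.962, -0.0, 0.0]
wrist_force: [0.1, 0.4, 0.1]
gripper_width: 1.0
grasp_force: 0.0
0.84 [285.5, 278.7, 20.7, 19.8] [0.351  0.0889 0.0192]
0.68 [309.5, 257.2, 24.2, 21.3] [0.4093 0.0271 0.0192]
0.53 [279.4, 238.9, 17.6, 20.2] [0.4458 0.1014 0.0192]
t 3.175 q6 -2.4033098623845732 q1 -0.28146058576628963 pos [ 0.5294 -0.0942  0.1499] F [ 0.6805  0.747  -0.6418] Tz 4.3338945446065726e-05 g 0.9995891444849446 0.0 tilt [-0.0024  0.0007 -1.    ]
shift mm [ -3.607    0.2019 146.909 ]
```

View pics/c.png

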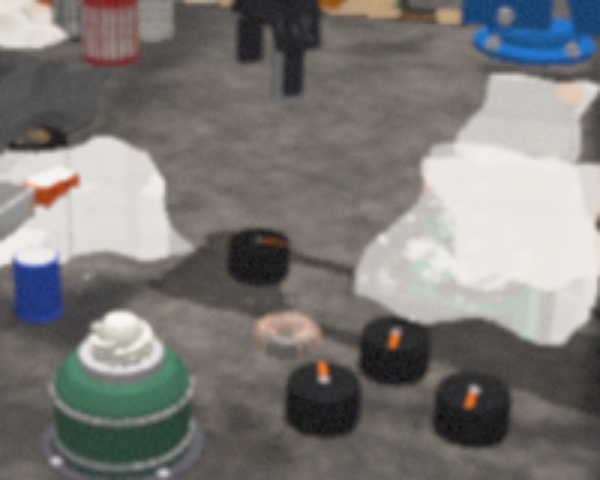

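The side view shows the open gripper at about crop (270,40), directly above the far cap at crop (258,257), with free space around it. I'll descend now.

```bash
python3 -m inch '[{"gripper":-1,"tx":-2,"ty":0,"tz":25,"spin":0},{"gripper":-1,"tx":-1.5,"ty":0,"tz":25,"spin":0},{"gripper":-1,"tx":0,"ty":0,"tz":25,"spin":0},{"gripper":-1,"tx":0,"ty":0,"tz":25,"spin":0},{"gripper":-1,"tx":0,"ty":0,"tz":20,"spin":0},{"gripper":-1,"tx":0,"ty":0,"tz":0,"spin":0}]'
python3 - <<'E'
from h import *
np.set_printoptions(precision=4,suppress=True)
go([.532,-.0915,.003])
s=snap('top');I=s['image'];cv2.imwrite('pics/d.png',cv2.resize(I[170:240,310:410],None,fx=6,fy=6))
E
```

```text
t: 3.92
eef_pos: [0.5303, -0.0883, 0.0299]
ee_rot: [-0.275, 0.962, 0.001, -0.002]
wrist_force: [-0.1, 0.0, 0.9]
gripper_width: 0.999
grasp_force: 0.0
t 3.925 q6 -2.3983830641268002 q1 -0.270822541112026 pos [ 0.5303 -0.0883  0.0299] F [-0.0882  0.0332  0.8724] Tz -0.011064921689551045 g 0.9993591836218014 0.0 tilt [-0.0038  0.0015 -1.    ]
shift mm [ 0.1509 -3.6687 26.9295]
```

View pics/d.png

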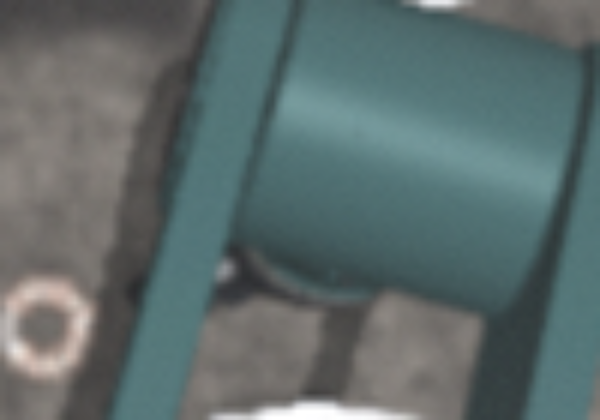

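The arm hides the cap from above, but the pose is within 4 mm of it. I'll centre, lower and close.

```bash
python3 -m inch '[{"gripper":-1,"tx":0,"ty":-3.5,"tz":12,"spin":0},{"gripper":-1,"tx":0,"ty":0,"tz":10,"spin":0},{"gripper":-1,"tx":0,"ty":0,"tz":4,"spin":0},{"gripper":-1,"tx":0,"ty":0,"tz":0,"spin":0},{"gripper":1,"tx":0,"ty":0,"tz":0,"spin":0},{"gripper":1,"tx":0,"ty":0,"tz":0,"spin":0},{"gripper":1,"tx":0,"ty":0,"tz":0,"spin":0},{"gripper":1,"tx":0,"ty":0,"tz":0,"spin":0},{"gripper":1,"tx":0,"ty":0,"tz":0,"spin":0},{"gripper":1,"tx":0,"ty":0,"tz":0,"spin":0}]'
python3 - <<'E'
from h import *
np.set_printoptions(precision=4,suppress=True)
go([.532,-.0915,.003])
E
```

```text
t: 5.22
eef_pos: [0.5347, -0.0932, 0.0062]
ee_rot: [-0.274, 0.962, -0.0, 0.001]
wrist_force: [0.3, -0.1, 5.3]
gripper_width: 0.544
grasp_force: 62.1
t 5.225 q6 -2.403193679428324 q1 -0.2771100201793503 pos [ 0.5347 -0.0932  0.0062] F [ 0.2944 -0.1383  5.2518] Tz -0.018658079225310136 g 0.5441658969589293 62.10776156745851 tilt [ 0.0018 -0.0004 -1.    ]
shift mm [1.399  2.8577 3.1539]
```

Gripped at 62 N, with the cap rim about 6 mm below the TCP. I'll lift it.

```bash
python3 -m inch '[{"gripper":1,"tx":0,"ty":0,"tz":-20,"spin":0},{"gripper":1,"tx":0,"ty":0,"tz":-40,"spin":0},{"gripper":1,"tx":0,"ty":0,"tz":-40,"spin":0},{"gripper":1,"tx":0,"ty":0,"tz":-35,"spin":0},{"gripper":1,"tx":0,"ty":0,"tz":0,"spin":0}]'
python3 - <<'E'
from h import *
np.set_printoptions(precision=4,suppress=True)
go([.562,.159,.138])
E
```

```text
t: 5.85
eef_pos: [0.5355, -0.0935, 0.143]
ee_rot: [-0.274, 0.962, -0.002, 0.002]
wrist_force: [0.2, -0.1, -1.1]
gripper_width: 0.546
grasp_force: 61.8
t 5.85 q6 -2.403152142599498 q1 -0.27713157060145377 pos [ 0.5355 -0.0935  0.143 ] F [ 0.1557 -0.1398 -1.0779] Tz -0.014322592149218858 g 0.545973548888262 61.76350990310311 tilt [ 0.0055 -0.0016 -1.    ]
shift mm [-155.6154  200.5944    4.7275]
```

```bash
python3 -m inch '[{"gripper":1,"tx":-19.5,"ty":25,"tz":0,"spin":0},{"gripper":1,"tx":-19.5,"ty":25,"tz":0,"spin":0},{"gripper":1,"tx":-19.5,"ty":25,"tz":0,"spin":0},{"gripper":1,"tx":-19.5,"ty":25,"tz":0,"spin":0},{"gripper":1,"tx":-19.5,"ty":25,"tz":0,"spin":0},{"gripper":1,"tx":-19.5,"ty":25,"tz":0,"spin":0},{"gripper":1,"tx":-19.5,"ty":25,"tz":0,"spin":0},{"gripper":1,"tx":-19,"ty":25,"tz":0,"spin":0},{"gripper":1,"tx":0,"ty":0,"tz":0,"spin":0},{"gripper":1,"tx":0,"ty":0,"tz":0,"spin":0}]'
python3 - <<'E'
from h import *
np.set_printoptions(precision=4,suppress=True)
go([.562,.159,.138])
s=snap('side');I=s['image'];cv2.imwrite('pics/e.png',cv2.resize(I[170:300,220:340],None,fx=5,fy=4.6,interpolation=cv2.INTER_CUBIC))
for l in('cap','canister'):
    for d in r.trace(l,'side')[:3]:
        v,u=np.nonzero(d['region']);print(l,d['p'],d['bbox'],u.mean(),v.mean())
o=r.get_obs()['eef_pos'];print(proj(s,[o,[.562,.159,.092],[.562,.159,.07],[.562,.159,0]]))
E
```

```text
t: 7.1
eef_pos: [0.5597, 0.1582, 0.1382]
ee_rot: [-0.274, 0.962, -0.0, -0.002]
wrist_force: [0.1, -0.0, -1.3]
gripper_width: 0.545
grasp_force: 61.8
t 7.1 q6 -1.9475569624137 q1 0.17844865912000804 pos [0.5597 0.1582 0.1382] F [ 0.1393 -0.0489 -1.28  ] Tz -0.03017861679064197 g 0.5451064925495132 61.7714321706444 tilt [-0.0035 -0.0014 -1.    ]
shift mm [-2.3872 -0.5622  0.22  ]
cap 0.92 [372.0, 248.7, 20.0, 23.8] 371.49800796812747 247.31673306772907
cap 0.71 [284.0, 210.9, 26.2, 25.3] 277.6920152091255 210.20532319391634
cap 0.71 [348.0, 264.9, 31.8, 22.7] 348.27859778597787 263.2269372693727
canister 0.67 [281.1, 263.6, 52.1, 59.5] 280.5558375634518 266.9568527918782
[[280.9014 212.3364]
 [280.3269 235.8929]
 [280.5478 246.3164]
 [281.2265 277.9855]]
```

View pics/e.png

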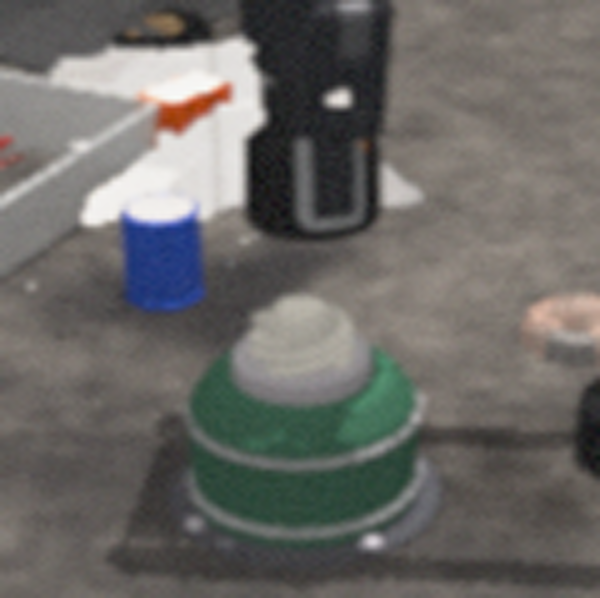

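The side view shows the held cap at crop x≈314 (px 282.8) and the neck axis at crop x≈302 (px 280.4). The cap sits about 3 mm along tool +x in the grip, so I'll shift to correct that and lower to just above the neck.

```bash
python3 -m inch '[{"gripper":1,"tx":-5.5,"ty":-0.5,"tz":0,"spin":0},{"gripper":1,"tx":0,"ty":0,"tz":15,"spin":0},{"gripper":1,"tx":0,"ty":0,"tz":15,"spin":0},{"gripper":1,"tx":0,"ty":0,"tz":6,"spin":0},{"gripper":1,"tx":0,"ty":0,"tz":0,"spin":0},{"gripper":1,"tx":0,"ty":0,"tz":0,"spin":0}]'
python3 - <<'E'
from h import *
np.set_printoptions(precision=4,suppress=True)
go([.5646,.1606,.085])
s=snap('side');I=s['image'];cv2.imwrite('pics/f.png',cv2.resize(I[190:290,230:330],None,fx=6,fy=6,interpolation=cv2.INTER_CUBIC))
E
```

```text
t: 8.0
eef_pos: [0.5659, 0.1614, 0.1047]
ee_rot: [-0.274, 0.962, -0.0, 0.0]
wrist_force: [-0.3, -0.2, -1.1]
gripper_width: 0.543
grasp_force: 61.8
t 8.0 q6 -1.9444375194866896 q1 0.18154458561195838 pos [0.5659 0.1614 0.1047] F [-0.2947 -0.1999 -1.1272] Tz -0.021650895299624776 g 0.5434720731755429 61.776236817240715 tilt [ 0.0009  0.0002 -1.    ]
shift mm [ 1.5885 -0.014  19.7468]
```

View pics/f.png

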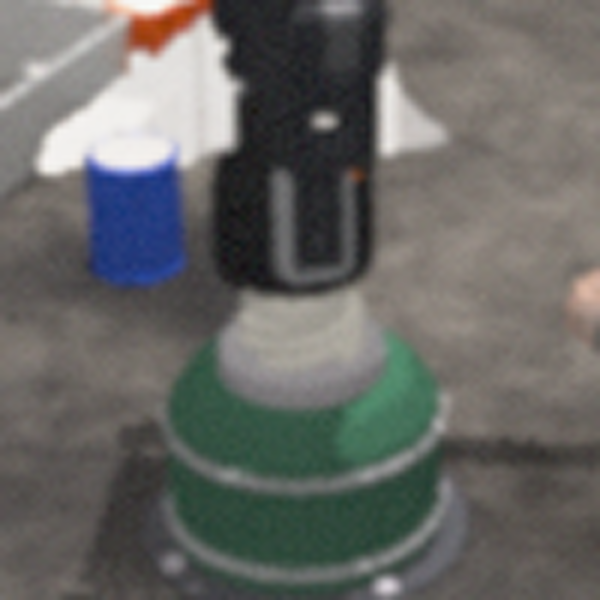

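The cap centre is at crop x≈295 and the neck at about 302, so it is about 2 mm past. I'll correct by +2 mm in tool x and lower onto the neck.

```bash
python3 -m inch '[{"gripper":1,"tx":2,"ty":0,"tz":2,"spin":0},{"gripper":1,"tx":0,"ty":0,"tz":4,"spin":0},{"gripper":1,"tx":0,"ty":0,"tz":4,"spin":0},{"gripper":1,"tx":0,"ty":0,"tz":3,"spin":0},{"gripper":1,"tx":0,"ty":0,"tz":0,"spin":0}]'
python3 -m inch '[{"gripper":1,"tx":0,"ty":0,"tz":2,"spin":0},{"gripper":1,"tx":0,"ty":0,"tz":0,"spin":0}]'
python3 -m inch '[{"gripper":1,"tx":0,"ty":0,"tz":2,"spin":0},{"gripper":1,"tx":0,"ty":0,"tz":0,"spin":0}]'
```

```text
t: 8.68
eef_pos: [0.5636, 0.1603, 0.0908]
ee_rot: [-0.274, 0.962, 0.0, -0.0]
wrist_force: [-0.2, -0.3, -0.6]
gripper_width: 0.545
grasp_force: 61.8
t: 8.93
eef_pos: [0.5639, 0.1603, 0.0892]
ee_rot: [-0.274, 0.962, 0.0, -0.0]
wrist_force: [-0.1, 0.2, -0.8]
gripper_width: 0.545
grasp_force: 61.8
t: 9.18
eef_pos: [0.5642, 0.1604, 0.0884]
ee_rot: [-0.274, 0.962, -0.0, 0.001]
wrist_force: [-1.3, -0.2, 3.9]
gripper_width: 0.546
grasp_force: 62.4
```

Contact at 4 N with the rim about 12 mm above the seat, as expected. Now I'll screw it on with a matching feed of about 0.7 mm per 0.18 rad.

```bash
python3 -m inch '[{"gripper":1,"tx":0,"ty":0,"tz":0.8,"spin":0.18},{"gripper":1,"tx":0,"ty":0,"tz":0.7,"spin":0.18},{"gripper":1,"tx":0,"ty":0,"tz":0.7,"spin":0.18},{"gripper":1,"tx":0,"ty":0,"tz":0.7,"spin":0.18},{"gripper":1,"tx":0,"ty":0,"tz":0,"spin":0}]'
python3 - <<'E'
from h import *
np.set_printoptions(precision=4,suppress=True)
go([.5646,.1606,.076])
E
```

```text
t: 9.8
eef_pos: [0.5645, 0.1603, 0.0856]
ee_rot: [0.081, 0.997, 0.0, 0.001]
wrist_force: [-1.1, -0.9, 5.8]
gripper_width: 0.547
grasp_force: 62.3
t 9.8 q6 -1.227614670741537 q1 0.18008178592444374 pos [0.5645 0.1603 0.0856] F [-1.1256 -0.9441  5.7687] Tz -0.06065386971922666 g 0.5467211464671468 62.344485791400075 tilt [ 0.0019  0.0004 -1.    ]
shift mm [-0.0016  0.2866  9.568 ]
```

```bash
python3 -m inch '[{"gripper":1,"tx":0,"ty":0,"tz":0.7,"spin":0.18},{"gripper":1,"tx":0,"ty":0,"tz":0.7,"spin":0.18},{"gripper":1,"tx":0,"ty":0,"tz":0.7,"spin":0.18},{"gripper":1,"tx":0,"ty":0,"tz":0.7,"spin":0.18},{"gripper":1,"tx":0,"ty":0,"tz":0.7,"spin":0.18},{"gripper":1,"tx":0,"ty":0,"tz":0,"spin":0}]'
python3 - <<'E'
from h import *
np.set_printoptions(precision=4,suppress=True)
go([.5646,.1606,.076])
s=snap('side');I=s['image'];cv2.imwrite('pics/g.png',cv2.resize(I[190:290,230:330],None,fx=6,fy=6,interpolation=cv2.INTER_CUBIC))
E
```

```text
t: 10.55
eef_pos: [0.5646, 0.1605, 0.0821]
ee_rot: [0.507, 0.862, 0.001, 0.001]
wrist_force: [-1.1, -0.4, 5.0]
gripper_width: 0.546
grasp_force: 62.4
t 10.55 q6 -0.3280198503697817 q1 0.18016890588135473 pos [0.5646 0.1605 0.0821] F [-1.141  -0.4169  4.9819] Tz -0.03719095581313994 g 0.5463844980775328 62.39251574501395 tilt [ 0.0021  0.0007 -1.    ]
shift mm [0.1076 0.0451 6.0814]
```

View pics/g.png

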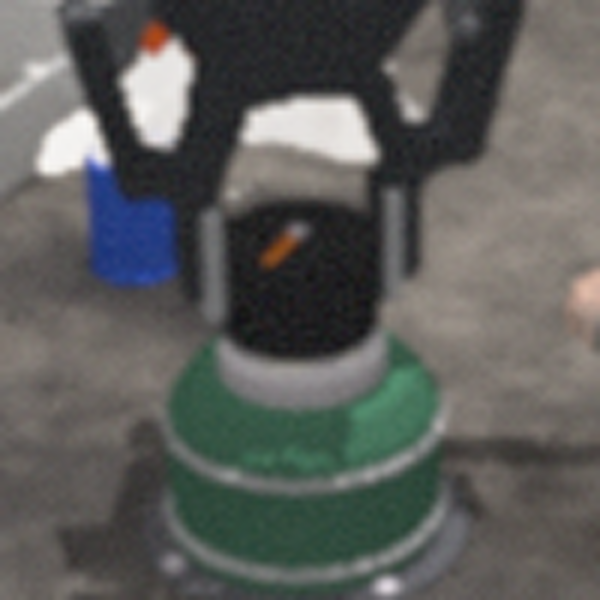

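The cap sits level on the neck, and the stripe (crop (285,245)) has turned with the gripper, so there is no slip. I'll continue toward the seat.

```bash
python3 -m inch '[{"gripper":1,"tx":0,"ty":0,"tz":0.7,"spin":0.18},{"gripper":1,"tx":0,"ty":0,"tz":0.7,"spin":0.18},{"gripper":1,"tx":0,"ty":0,"tz":0.7,"spin":0.18},{"gripper":1,"tx":0,"ty":0,"tz":0.7,"spin":0.18},{"gripper":1,"tx":0,"ty":0,"tz":0.7,"spin":0.18},{"gripper":1,"tx":0,"ty":0,"tz":0.7,"spin":0.18},{"gripper":1,"tx":0,"ty":0,"tz":0,"spin":0}]'
python3 -c "
from h import *
go([.5646,.1606,.076])"
python3 -m inch '[{"gripper":1,"tx":0,"ty":0,"tz":0.4,"spin":0.1},{"gripper":1,"tx":0,"ty":0,"tz":0,"spin":0}]'
python3 -c "
from h import *
go([.5646,.1606,.076])"
```

```text
t: 11.48
eef_pos: [0.5644, 0.1603, 0.0779]
ee_rot: [0.878, 0.479, 0.001, 0.0]
wrist_force: [-1.8, -0.2, 5.6]
gripper_width: 0.545
grasp_force: 62.5
t 11.475 q6 0.7520244365632311 q1 0.18015110104329118 pos [0.56437631 0.16031486 0.07793329] F [-1.77573572 -0.23250672  5.55573755] Tz -0.12172809596932838 g 0.5454031840382328 62.47789056971669 tilt [ 1.52442267e-03  2.66601725e-04 -9.99998803e-01]
shift mm [0.35880618 0.03157698 1.93370884]
t: 11.72
eef_pos: [0.5647, 0.1602, 0.0776]
ee_rot: [0.901, 0.435, 0.001, 0.001]
wrist_force: [-0.3, -1.7, 5.5]
gripper_width: 0.543
grasp_force: 62.5
t 11.725 q6 0.8514191787137219 q1 0.18010110334661436 pos [0.56472977 0.16017882 0.07763682] F [-0.33839971 -1.73212123  5.52463357] Tz -0.016613495936392497 g 0.5426791213488645 62.46721534989774 tilt [ 2.35966411e-03 -1.07004901e-04 -9.99997210e-01]
shift mm [ 0.24683141 -0.36670436  1.63646663]
```

```bash
cat > q.py <<'E'
from station import r
o=r.get_obs();print('q6 %.3f z %.4f Tz %.3f F %s g %.3f'%(o['qpos'][5],o['eef_pos'][2],o['ft_torque'][2],o['wrist_force'].round(1),o['gripper_width']))
E
python3 -m inch '[{"gripper":1,"tx":0,"ty":0,"tz":0.4,"spin":0.1},{"gripper":1,"tx":0,"ty":0,"tz":0.4,"spin":0.1},{"gripper":1,"tx":0,"ty":0,"tz":0,"spin":0}]' >/dev/null; python3 q.py
python3 -m inch '[{"gripper":1,"tx":0,"ty":0,"tz":0.4,"spin":0.1},{"gripper":1,"tx":0,"ty":0,"tz":0,"spin":0}]' >/dev/null; python3 q.py
python3 -m inch '[{"gripper":1,"tx":0,"ty":0,"tz":0.4,"spin":0.1},{"gripper":1,"tx":0,"ty":0,"tz":0,"spin":0}]' >/dev/null; python3 q.py
```

```text
q6 1.052 z 0.0768 Tz -0.108 F [-1.5 -1.8  6. ] g 0.543
q6 1.152 z 0.0764 Tz -0.058 F [-0.5 -0.6  6.7] g 0.544
q6 1.252 z 0.0761 Tz -0.091 F [-0.7 -1.3  6.4] g 0.544
```

```bash
python3 -m inch '[{"gripper":1,"tx":0,"ty":0,"tz":0.4,"spin":0.1},{"gripper":1,"tx":0,"ty":0,"tz":0,"spin":0}]' >/dev/null; python3 q.py
python3 -m inch '[{"gripper":1,"tx":0,"ty":0,"tz":0.4,"spin":0.1},{"gripper":1,"tx":0,"ty":0,"tz":0,"spin":0}]' >/dev/null; python3 q.py
python3 -m inch '[{"gripper":1,"tx":0,"ty":0,"tz":0.3,"spin":0.1},{"gripper":1,"tx":0,"ty":0,"tz":0,"spin":0}]' >/dev/null; python3 q.py
```

```text
q6 1.352 z 0.0761 Tz -0.133 F [-1.3 -0.4  7. ] g 0.546
q6 1.452 z 0.0761 Tz -0.175 F [-2.5 -1.1  8.8] g 0.544
q6 1.552 z 0.0761 Tz -0.167 F [-1.6  0.   8.9] g 0.546
```

z has stopped at 0.0761, so the rim is on the seat. The torque is still low because thread play is being taken up. I'll continue without feed until it tightens.

```bash
for i in 1; do python3 -m inch '[{"gripper":1,"tx":0,"ty":0,"tz":0,"spin":0.1},{"gripper":1,"tx":0,"ty":0,"tz":0,"spin":0}]' >/dev/null; python3 q.py
python3 -m inch '[{"gripper":1,"tx":0,"ty":0,"tz":0,"spin":0.1},{"gripper":1,"tx":0,"ty":0,"tz":0,"spin":0}]' >/dev/null; python3 q.py
python3 -m inch '[{"gripper":1,"tx":0,"ty":0,"tz":0,"spin":0.1},{"gripper":1,"tx":0,"ty":0,"tz":0,"spin":0}]' >/dev/null; python3 q.py; done
```

```text
q6 1.652 z 0.0761 Tz -0.326 F [-2.5  0.4  9.6] g 0.544
q6 1.751 z 0.0761 Tz -0.157 F [-3.6 -0.6 10.7] g 0.545
q6 1.851 z 0.0760 Tz 0.093 F [-3.7 -0.5 10.6] g 0.541
```

Run:
```python
from h import *
s=snap('side');I=s['image'];cv2.imwrite('pics/i.png',cv2.resize(I[190:290,230:330],None,fx=6,fy=6,interpolation=cv2.INTER_CUBIC))
```

```text
(no output)
```

View pics/i.png

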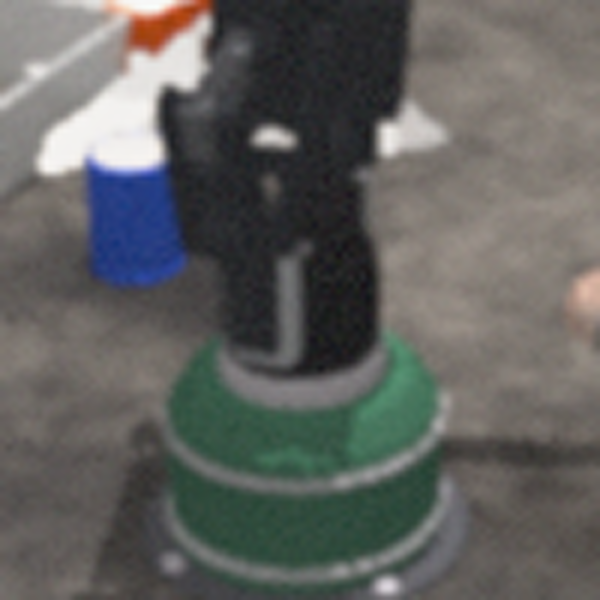

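The gap to the seat is ambiguous in this view: the cap's front edge is at crop row ≈378 and the grey bottom at ≈408. I'll compute where a fully seated rim should appear.

Run:
```python
from h import *
s=snap('side')
a=np.linspace(0,6.283,200)
for rad,z in((.0245,.07),(.0245,.073),(.0245,.076),(.026,.07),(.026,.066),(.026,.063),(.043,.05)):
    p=proj(s,np.c_[.562+rad*np.cos(a),.1595+rad*np.sin(a),0*a+z]);print(rad,z,'front row crop',(p[:,1].max()-190)*6,'cols',(p[:,0].min()-230)*6,(p[:,0].max()-230)*6)
import os
o=r.get_obs();print(o['eef_pos'],o['ee_rot'],o['tau'])
```

```text
0.0245 0.07 front row crop 380.4470842056162 cols 222.76182817764254 382.4730411976591
0.0245 0.073 front row crop 371.83099974572065 cols 222.45959125028276 382.4134174696301
0.0245 0.076 front row crop 363.18785199005106 cols 222.1566192489529 382.3537018883136
0.026 0.07 front row crop 383.0775809497977 cols 217.84726066176222 387.3428257673876
0.026 0.066 front row crop 394.53747715610547 cols 218.2590908361292 387.4123997568846
0.026 0.063 front row crop 403.10101783500465 cols 218.56708787816387 387.46449539598234
0.043 0.05 front row crop 471.1113596261696 cols 164.6378045112573 442.33241653646996
[0.56410831 0.16051172 0.07602317] [ 9.98772988e-01 -4.95177542e-02  7.10414060e-04 -7.34754954e-05] [ -0.1989958  -34.00791764 -26.49826884   0.20948811  -1.47724047
   0.09074589]
```

The seated prediction is 380 and I measured about 378, so the rim is on the seat. I'll turn a little further to feel for the hard stop.

```bash
python3 -m inch '[{"gripper":1,"tx":0,"ty":0,"tz":0,"spin":0.1}]' >/dev/null; python3 q.py
python3 -m inch '[{"gripper":1,"tx":0,"ty":0,"tz":0,"spin":0}]' >/dev/null; python3 q.py
python3 -m inch '[{"gripper":1,"tx":0,"ty":0,"tz":0,"spin":0.1}]' >/dev/null; python3 q.py
python3 -m inch '[{"gripper":1,"tx":0,"ty":0,"tz":0,"spin":0}]' >/dev/null; python3 q.py
python3 -m inch '[{"gripper":1,"tx":0,"ty":0,"tz":0,"spin":0.1}]' >/dev/null; python3 q.py
python3 -m inch '[{"gripper":1,"tx":0,"ty":0,"tz":0,"spin":0}]' >/dev/null; python3 q.py
python3 -m inch '[{"gripper":1,"tx":0,"ty":0,"tz":0,"spin":0.1}]' >/dev/null; python3 q.py
python3 -m inch '[{"gripper":1,"tx":0,"ty":0,"tz":0,"spin":0}]' >/dev/null; python3 q.py
```

```text
q6 1.949 z 0.0760 Tz 2.011 F [-4.8 -0.9 11.5] g 0.548
q6 1.950 z 0.0760 Tz 0.416 F [-4.2 -2.2 11. ] g 0.542
q6 2.049 z 0.0760 Tz 1.481 F [-6.2 -0.1 12.1] g 0.547
q6 2.050 z 0.0760 Tz 0.334 F [-5.7 -0.8 10.9] g 0.546
q6 2.150 z 0.0760 Tz 1.609 F [-3.8 -0.8  9.6] g 0.544
q6 2.150 z 0.0760 Tz 0.294 F [-2.2 -1.4  9.2] g 0.541
q6 2.250 z 0.0760 Tz 1.526 F [ 0.6 -3.6  8.8] g 0.543
q6 2.251 z 0.0760 Tz 0.115 F [ 2.  -2.8  7.4] g 0.547
```

The torque now peaks at 1.5–2 N·m and then relaxes, with z fixed. The cap is hard against the stop and only the grip slips. Next I'll back off a quarter turn (−1.57 rad), rising 6 mm, and start gently while watching for slip.

```bash
python3 -m inch '[{"gripper":1,"tx":0,"ty":0,"tz":0,"spin":-0.08}]' >/dev/null; python3 q.py
python3 -m inch '[{"gripper":1,"tx":0,"ty":0,"tz":-0.5,"spin":-0.09}]' >/dev/null; python3 q.py
python3 -m inch '[{"gripper":1,"tx":0,"ty":0,"tz":-0.5,"spin":-0.1}]' >/dev/null; python3 q.py
python3 -m inch '[{"gripper":1,"tx":0,"ty":0,"tz":-0.5,"spin":-0.1}]' >/dev/null; python3 q.py
python3 -m inch '[{"gripper":1,"tx":0,"ty":0,"tz":-0.4,"spin":-0.1}]' >/dev/null; python3 q.py
python3 -m inch '[{"gripper":1,"tx":0,"ty":0,"tz":-0.4,"spin":-0.1}]' >/dev/null; python3 q.py
```

```text
q6 2.171 z 0.0761 Tz -0.740 F [-8.4  3.  11.6] g 0.541
q6 2.082 z 0.0760 Tz -1.423 F [-7.1 -0.9  9. ] g 0.542
q6 1.981 z 0.0760 Tz -1.830 F [-9.2 -1.  10.7] g 0.544
q6 1.881 z 0.0761 Tz -1.606 F [-3.7 -0.4  5.7] g 0.545
q6 1.780 z 0.0761 Tz -0.548 F [-2.2 -0.   4.3] g 0.547
q6 1.679 z 0.0761 Tz -0.625 F [-1.6  3.1  1.4] g 0.550
```

The grip slipped at first because the cap was tight (−1.8 N·m), then the cap broke loose. I'll find the stop again gently, with a torque below slip, to get a slip-free zero reference.

```bash
for k in 1 ; do
python3 -m inch '[{"gripper":1,"tx":0,"ty":0,"tz":0,"spin":-0.1}]' >/dev/null; python3 q.py
python3 -m inch '[{"gripper":1,"tx":0,"ty":0,"tz":0,"spin":0.06}]' >/dev/null; python3 q.py
python3 -m inch '[{"gripper":1,"tx":0,"ty":0,"tz":0,"spin":0.03}]' >/dev/null; python3 q.py
python3 -m inch '[{"gripper":1,"tx":0,"ty":0,"tz":0,"spin":0.03}]' >/dev/null; python3 q.py
python3 -m inch '[{"gripper":1,"tx":0,"ty":0,"tz":0,"spin":0.03}]' >/dev/null; python3 q.py
python3 -m inch '[{"gripper":1,"tx":0,"ty":0,"tz":0,"spin":0.03}]' >/dev/null; python3 q.py
done
```

```text
q6 1.578 z 0.0761 Tz -0.323 F [-3.7  3.8  3.7] g 0.542
q6 1.641 z 0.0761 Tz 0.546 F [-3.4  0.6  4.3] g 0.547
q6 1.671 z 0.0761 Tz 0.776 F [-4.5  0.1  6.2] g 0.547
q6 1.700 z 0.0761 Tz 0.943 F [-5.7  0.1  5.9] g 0.545
q6 1.730 z 0.0761 Tz 1.054 F [-5.6 -0.4  6.2] g 0.545
q6 1.759 z 0.0761 Tz 1.252 F [-4.9 -0.4  6.3] g 0.546
```

I'll re-tighten it fully first, since slip does no harm there. Then I'll release, turn the open gripper to a yaw where the side camera sees the stripe, and regrip there, so the stop angle and the quarter turn can be measured on the stripe itself.

```bash
python3 -m inch '[{"gripper":1,"tx":0,"ty":0,"tz":0,"spin":0.1},{"gripper":1,"tx":0,"ty":0,"tz":0,"spin":0.1},{"gripper":1,"tx":0,"ty":0,"tz":0,"spin":0.1}]' >/dev/null; python3 q.py
python3 -m inch '[{"gripper":-1,"tx":0,"ty":0,"tz":0,"spin":0},{"gripper":-1,"tx":0,"ty":0,"tz":-0.5,"spin":0},{"gripper":-1,"tx":0,"ty":0,"tz":0,"spin":0},{"gripper":-1,"tx":0,"ty":0,"tz":0,"spin":0}]'; python3 q.py
python3 -m inch '[{"gripper":-1,"tx":0,"ty":0,"tz":0,"spin":-0.18},{"gripper":-1,"tx":0,"ty":0,"tz":0,"spin":-0.18},{"gripper":-1,"tx":0,"ty":0,"tz":0,"spin":-0.18},{"gripper":-1,"tx":0,"ty":0,"tz":0,"spin":-0.18},{"gripper":-1,"tx":0,"ty":0,"tz":0,"spin":-0.18},{"gripper":-1,"tx":0,"ty":0,"tz":0,"spin":-0.18},{"gripper":-1,"tx":0,"ty":0,"tz":0,"spin":-0.18},{"gripper":-1,"tx":0,"ty":0,"tz":0,"spin":-0.18},{"gripper":-1,"tx":0,"ty":0,"tz":0,"spin":-0.18},{"gripper":-1,"tx":0,"ty":0,"tz":0,"spin":-0.18},{"gripper":-1,"tx":0,"ty":0,"tz":0,"spin":-0.18},{"gripper":-1,"tx":0,"ty":0,"tz":0,"spin":-0.18}]'>/dev/null; python3 q.py
cat >> h.py <<'E'
def stripe(fn=None,ztop=.102):
    s=snap('side');I=s['image']
    if fn: cv2.imwrite('pics/'+fn,cv2.resize(I[190:290,230:330],None,fx=6,fy=6,interpolation=cv2.INTER_CUBIC))
    hsv=cv2.cvtColor(I,cv2.COLOR_BGR2HSV)
    m=(hsv[...,0]<22)&(hsv[...,1]>100)&(hsv[...,2]>70);m[:215]=0;m[250:]=0;m[:,:262]=0;m[:,:][:,300:]=0
    v,u=np.nonzero(m)
    if len(u)<3: print('no stripe',len(u));return
    w=hsv[...,1][m].astype(float)-80
    P=np.array([at(s,a,b,ztop)[:2] for a,b in zip(u,v)]);c=np.average(P,axis=0,weights=w)
    print('stripe n',len(u),'px',np.average(u,weights=w),np.average(v,weights=w),'xy',c,'ang about (.562,.1595)',np.degrees(np.arctan2(c[1]-.1595,c[0]-.562)))
E
python3 -c "
from h import *
stripe('j.png')"
```

```text
q6 2.061 z 0.0761 Tz 1.499 F [ 3.6 -2.  -2. ] g 0.544
t: 17.58
eef_pos: [0.5639, 0.1604, 0.0764]
ee_rot: [0.988, -0.156, -0.0, -0.0]
wrist_force: [0.5, 0.6, 1.0]
gripper_width: 1.006
grasp_force: 0.0
q6 2.064 z 0.0764 Tz -0.003 F [0.5 0.6 1. ] g 1.006
q6 -0.102 z 0.0764 Tz 0.037 F [ 0.5 -0.4 -0.2] g 0.997
stripe n 19 px 276.74267912772586 227.807476635514 xy [0.57206981 0.14872138] ang about (.562,.1595) -46.94719563556707
```

View pics/j.png

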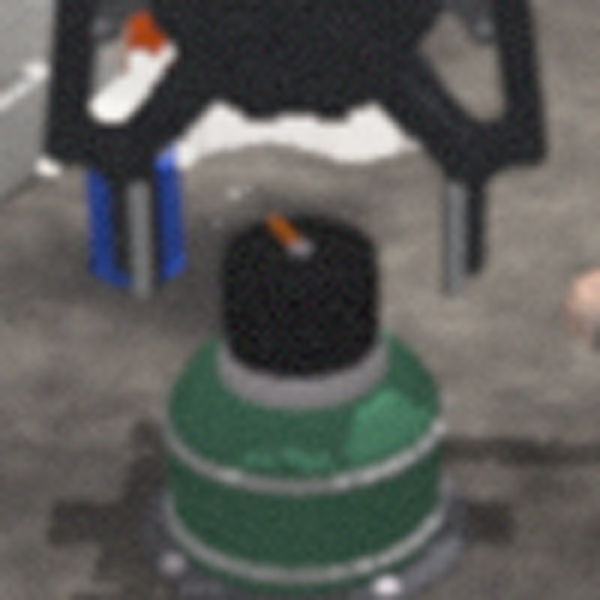

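The released cap sits flat on the seat, bottomed out, with its stripe from (298,248) to (272,220) in the crop, about −47°. I'll regrip at a yaw that ends the quarter turn with the stripe visible, back off, and then check against a target of about +43°.

```bash
python3 -m inch '[{"gripper":-1,"tx":0,"ty":0,"tz":0,"spin":0.18},{"gripper":-1,"tx":0,"ty":0,"tz":0,"spin":0.18},{"gripper":-1,"tx":0,"ty":0,"tz":0,"spin":0.18},{"gripper":-1,"tx":0,"ty":0,"tz":0,"spin":0.18},{"gripper":-1,"tx":0,"ty":0,"tz":0,"spin":0.18},{"gripper":-1,"tx":0,"ty":0,"tz":0,"spin":0.18},{"gripper":-1,"tx":0,"ty":0,"tz":0,"spin":0.18},{"gripper":-1,"tx":0,"ty":0,"tz":0,"spin":0.18},{"gripper":-1,"tx":0,"ty":0,"tz":0,"spin":0.18}]'>/dev/null
python3 -m inch '[{"gripper":1,"tx":0,"ty":0,"tz":0,"spin":0},{"gripper":1,"tx":0,"ty":0,"tz":0,"spin":0},{"gripper":1,"tx":0,"ty":0,"tz":0,"spin":0},{"gripper":1,"tx":0,"ty":0,"tz":0,"spin":0},{"gripper":1,"tx":0,"ty":0,"tz":0,"spin":0}]'>/dev/null; python3 q.py
python3 -m inch '[{"gripper":1,"tx":0,"ty":0,"tz":0,"spin":-0.1}]' >/dev/null; python3 q.py
python3 -m inch '[{"gripper":1,"tx":0,"ty":0,"tz":-0.5,"spin":-0.1}]' >/dev/null; python3 q.py
python3 -m inch '[{"gripper":1,"tx":0,"ty":0,"tz":-0.4,"spin":-0.1}]' >/dev/null; python3 q.py
python3 -m inch '[{"gripper":1,"tx":0,"ty":0,"tz":-0.4,"spin":-0.1}]' >/dev/null; python3 q.py
python3 -m inch '[{"gripper":1,"tx":0,"ty":0,"tz":-0.4,"spin":-0.1},{"gripper":1,"tx":0,"ty":0,"tz":-0.4,"spin":-0.1}]' >/dev/null; python3 q.py
```

```text
q6 1.524 z 0.0769 Tz 0.102 F [-3.3  0.4  3.3] g 0.544
q6 1.423 z 0.0769 Tz -0.534 F [-0.5 -1.3  2.3] g 0.548
q6 1.322 z 0.0770 Tz -0.455 F [ 1.   2.  -0.1] g 0.544
q6 1.222 z 0.0770 Tz -0.201 F [ 2.2  2.5 -2.9] g 0.546
q6 1.121 z 0.0771 Tz -0.090 F [ 2.   1.3 -2.3] g 0.543
q6 0.921 z 0.0775 Tz 0.014 F [-1.1  0.6 -1.5] g 0.545
```

It broke loose at only 0.5 N·m with no slip. I'll do the remaining 0.97 rad.

```bash
python3 -m inch '[{"gripper":1,"tx":0,"ty":0,"tz":-0.4,"spin":-0.1},{"gripper":1,"tx":0,"ty":0,"tz":-0.4,"spin":-0.1},{"gripper":1,"tx":0,"ty":0,"tz":-0.4,"spin":-0.1},{"gripper":1,"tx":0,"ty":0,"tz":-0.4,"spin":-0.1}]' >/dev/null; python3 q.py
python3 -m inch '[{"gripper":1,"tx":0,"ty":0,"tz":-0.4,"spin":-0.1},{"gripper":1,"tx":0,"ty":0,"tz":-0.4,"spin":-0.1},{"gripper":1,"tx":0,"ty":0,"tz":-0.4,"spin":-0.1},{"gripper":1,"tx":0,"ty":0,"tz":-0.4,"spin":-0.1},{"gripper":1,"tx":0,"ty":0,"tz":-0.4,"spin":-0.1},{"gripper":1,"tx":0,"ty":0,"tz":-0.3,"spin":-0.07},{"gripper":1,"tx":0,"ty":0,"tz":0,"spin":0},{"gripper":1,"tx":0,"ty":0,"tz":0,"spin":0}]' >/dev/null; python3 q.py
python3 -c "
from h import *
stripe('k.png',.107);print(r.get_obs()['grasp_force'])"
```

```text
q6 0.521 z 0.0791 Tz -0.004 F [ 0.9 -0.2 -2.4] g 0.543
q6 -0.045 z 0.0815 Tz -0.025 F [ 0.   0.2 -3.5] g 0.544
stripe n 27 px 272.65031897926633 230.34848484848484 xy [0.57303277 0.16870244] ang about (.562,.1595) 39.831501108604726
65.55375458789058
```

View pics/k.png

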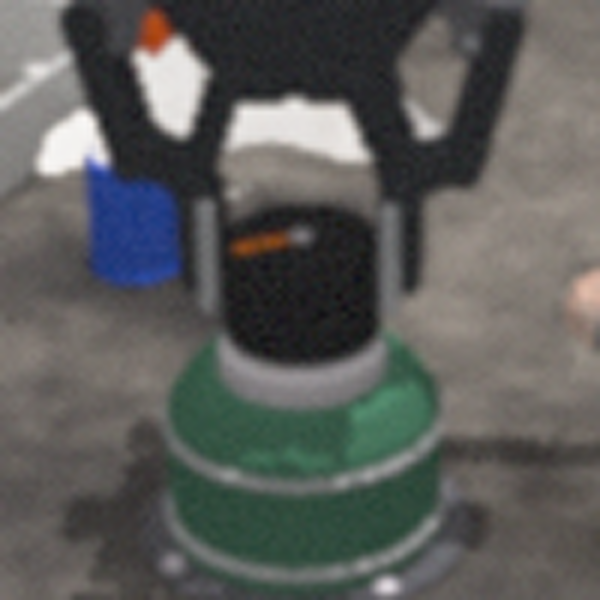

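The stripe moved from about −47° to +40° (87° measured, 90° commanded). The cap rose about 5 mm (6 mm less play), the grip is firm and the forces are small. Handing in.

```bash
python3 -c "
from station import r
print(r.get_obs()['t'],r.job_done())"
```

```text
the job is handed in; nothing more can be done
23.175 None
```

The cap is screwed down to the seat, backed off a quarter turn (90° commanded, about 87° measured on the stripe) and still gripped; I handed the job in at 23 s and never moved the arm near the capacitor, choke or relay.

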